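Change the end-quench test bar in the spring clip fixture

TASK

The bar in the spring clip has been tested: pull it up out of the clip and lay it in the free groove of the wooden rack. Then take the bar with the blue paint ring from the rack and press it down past the sprung jaw of the clip until it snaps fully home in the fork, its collar in the slot in front of the end plate. Leave the bar with the yellow ring where it lies in the rack.

Things in the scene. Friction and masses are not known exactly. Their poses are not given: they have to be found in the camera images.
- bar_tested: steel round bar, 25 mm diameter, 100 mm long, 0.39 kg, a 32 mm diameter, 4 mm thick collar at one end; dark red paint ring near the collar, a row of small dark indents; starts home in the clip. Origin: middle of its axis; x along the axis, away from the collar (collar at x = -50 to -46 mm, bare end at +50 mm); rolled to any angle about x. Grasp the middle, across the bar
- bar_blue: steel round bar, 25 mm diameter, 100 mm long, 0.39 kg, a 32 mm diameter, 4 mm thick collar at one end; blue paint ring near the collar; starts in the rack. Origin: middle of its axis; x along the axis, away from the collar (collar at x = -50 to -46 mm, bare end at +50 mm); rolled to any angle about x. Grasp the middle, across the bar
- bar_yellow: steel round bar, 25 mm diameter, 100 mm long, 0.39 kg, a 32 mm diameter, 4 mm thick collar at one end; yellow paint ring near the collar; stays in the rack. Origin: middle of its axis; x along the axis, away from the collar (collar at x = -50 to -46 mm, bare end at +50 mm); rolled to any angle about x. Grasp the middle, across the bar
- bar_blue_collar (a point): centre of the blue bar's collar, on its axis, 48 mm from the middle of the bar
- clip: spring clip fixture fixed to the bench: steel base plate 134 x 92 x 10 mm, two aluminium V forks at x = -42 to -27 and 27 to 42 mm, each with a guide wall on its +y side (top 69 mm above the bench) and a blue sprung jaw with brass roller over its -y side. Between the forks nothing is higher than 28 mm. Origin: on the bench under the seat's middle; x along the bar, away from the end plate; z up
- clip_seat (a point): where the middle of a fully seated bar's axis lies: in the clip, 50 mm above the bench; axes as the clip's
- clip_slot (a point): middle of the 11 mm wide slot for the collar (x = -53.5 to -42.5 mm in the clip's frame), between the -x fork and the upright end plate (45 mm high), at the height of the seated bar's axis, 48 mm from clip_seat
- clip_jaw (a joint): sprung jaw (both arms together), rad: about 0 with a bar home under the rollers, -0.05 (its stop) when the clip is empty, about +0.1 as a bar passes between rollers and wall. A coming bar first touches the rollers with its axis 22 mm above the seat; about 10 N push it in or pull it out
- rack: wooden bar rack fixed to the bench, 84 x 204 mm, 37 mm high: two rails (x = -37 to -27 and +27 to +37 mm) with three V grooves along x, 78 mm apart (y = +78, 0, -78 mm); the 54 mm between the rails are open down to the base board, 9 mm thick. Collars overhang the -x rail. Origin: on the bench under the rack's middle; z up
- rack_groove0 (a point): groove at the rack's +y end, empty at the start: where the middle of a lying bar's axis is, 40 mm above the bench; x along the groove
- rack_groove1 (a point): the same point of the middle groove (holds the blue or the yellow bar)
- rack_groove2 (a point): the same point of the groove at the -y end (holds the other of these two bars)
Things that resemble listed ones, but are neither listed nor needed, are in the scene too. Leave any pink look-alike of the bar_tested alone.

How it is judged:
On the way, in this order (a step that is already met when the one before it is completed fails the run):
1. the tested bar lies in a groove of the rack, let go (z of bar_tested in the frame of rack between 0.036 and 0.0435 m and x of bar_tested in the frame of rack between -0.02 and 0.02 m and y of bar_tested in the frame of rack between -0.09 and 0.09 m and angle between the x axis of bar_tested and the x axis of rack, either way round below 0.06 rad and contact force between the fingers and bar_tested below 0.1 N), for 0.2 s.
2. the blue-ringed bar is pressed fully home in the clip, the fingers still on it (z of bar_blue in the frame of clip_seat between -0.0025 and 0.0025 m and y of bar_blue in the frame of clip_seat between -0.0025 and 0.0025 m and x of bar_blue in the frame of clip_seat between -0.0055 and 0.0055 m and angle between the x axis of bar_blue and the x axis of clip, either way round below 0.05 rad and x of bar_blue_collar in the frame of clip_seat below -0.04 m and value of joint clip_jaw below 0.03 rad and contact force between the fingers and bar_blue above 1 N), for 0.1 s.
At the end, for the whole second after the job is handed in: Blue-ringed bar home in the clip (2.5 mm in height and sideways, 5.5 mm along, 0.05 rad), collar at the end plate, jaw sprung back (under 0.03 rad); tested bar in a rack groove, within 20 mm of its middle along it; yellow-ringed bar within 12 mm of where it lay; all at rest (z of bar_blue in the frame of clip_seat between -0.0025 and 0.0025 m and y of bar_blue in the frame of clip_seat between -0.0025 and 0.0025 m and x of bar_blue in the frame of clip_seat between -0.0055 and 0.0055 m and angle between the x axis of bar_blue and the x axis of clip, either way round below 0.05 rad and x of bar_blue_collar in the frame of clip_seat below -0.04 m and value of joint clip_jaw below 0.03 rad and z of bar_tested in the frame of rack between 0.036 and 0.0435 m and x of bar_tested in the frame of rack between -0.02 and 0.02 m and y of bar_tested in the frame of rack between -0.09 and 0.09 m and angle between the x axis of bar_tested and the x axis of rack, either way round below 0.06 rad and distance of bar_yellow from where it was at the start of the episode below 0.012 m and linear speed of each of bar_blue, bar_tested below 0.02 m/s and angular speed of each of bar_blue, bar_tested below 0.3 rad/s); the robot touches nothing.
It fails at once if the yellow-ringed bar is shifted or lifted (distance of bar_yellow from where it was at the start of the episode above 0.02 m).
It also fails if it takes over 72 s, if anything falls off the work surface, if the arm or the gripper's body presses on something with over 40 N, if the wrist force passes 120 N, or if a joint passes its speed limit or range.

ROBOT

A 7-joint arm with a two-finger parallel gripper is mounted at the origin on a cart in front of the work surface, level with it; the furniture and walls round the work are solid. World frame = base frame: x ahead of the robot, y to its left, z up, the work surface at z = 0. Lengths are in m, angles in rad, forces in N, time in s.
With the tool pointing down it reaches from about 0.35 to 0.9 m from the base axis. Payload 8.1 kg.
Tool frame: the origin (TCP) lies between the finger pads; the fingertips stand 14 mm ahead of it and the grasp point (between the pads) lies 5 mm behind it (tips_ahead is the distance from the TCP to the fingertips, in m); z points along the fingers, y is the direction in which the jaws open and shut (so a half turn about z gives the same grasp; the last joint's range is limited). The gripper opens to 85 mm and grips with 20 to 120 N. Pads are 22 mm wide; open, the fingers measure 114 mm over their backs; the gripper's body (76 mm by 85 mm) begins 54 mm behind the grasp point. The pads swing forward as they close: fully open they stand 13 mm farther back than shut.
Start: joints at [1.017, 0.434, 0.025, 1.573, -0.012, 1.134, -0.075], TCP at [0.272, -0.563, 0.211] pointing down, gripper open.
Joint ranges: [-2.62, 2.62], [-0.44, 2.09], [-1.27, 1.32], [0.08, 2.57], [-1.32, 4.46], [0.12, 2], [-2.74, 2.74]. Speed limits (rad/s): [2.22, 2.22, 3.01, 3.01, 3.14, 3.14, 3.14].

INTERFACE

Orientations are given as [roll, pitch, yaw] about the fixed x, y, z axes, in that order (R = Rz(yaw) Ry(pitch) Rx(roll)).
In Python, from cell import state, camera, calibration, hand_in, tips_ahead gives the robot as it stands. The module is installed in compiled form; this text tells all that it offers.
- The arm moves only by the tool drive_tool, never from a script. Its argument "targets" is a list of rows, each a list of 6 numbers: the shift along the world's x, y, z in units of 40 mm (1.0 is 40 mm), then the turn, a rotation vector about the world's x, y, z in rad. A call has exactly 5 rows; each row shifts and turns the pose as measured when the row begins; what a row does not reach is not made up. A row lasts 1/8 s, in which the tool goes at most 62.5 mm and 10.7 degrees, less where a joint would pass 70% of its speed; a pose out of reach is approached as far as the arm can. A call is refused whole if a number of a shift passes 1 or a number of a turn 0.188, either way. A call with a gripper value outside its range is refused whole. "grip" is the finger opening in mm, from 0 to 85.4, set as the call begins (left out, the last holds). The fingers move at their own pace and stop on an object; the grip force is fixed at half the most. Time passes only in rows, so rows that do not move let the fingers close, or fill a call up. It gives the time, the measured TCP pose, the force and the opening at its end, in the units of the state.
- state(): the state, without advancing time (a new reading comes with each control period).
- camera(name): name is "side" or "top"; returns (picture, depth): 400x640x3 uint8, blue, green, red; 400x640 float32, m along the optical axis (not along the pixel's ray), 0 where there is no reading.
- calibration(name): a dict with "fx", "fy", "cx", "cy" (pixels), "R" (3x3) and "t" (3): a world point X has camera coordinates R X + t. Camera axes: x right, y down, z forward; pixel columns grow to the right and rows downward; lengths in m; the calibration is good to about 2 mm. A picture is of the moment at which its call begins. calibration takes no time and is no camera call.
- hand_in(): hands the job in, once; it reports no verdict.
The state is a dict: "t": time; "joints": joint angles; "dq": joint speeds; "joint_efforts": joint torques, N m; "tcp_pos": TCP position; "orientation": TCP orientation; "contact_force": force on the tool from outside, world axes, zero at the start; "torque": the same for the moment, N m; "gripper_width": finger opening in m.
Only numpy, scipy, OpenCV 4.12 (cv2) and the standard library are available. Lean on these libraries where they do the work, as an engineer would, in place of code of your own. Each camera call takes 0.05 s, during which the arm holds its last target. There are 200 camera calls.

## Working session

There is one attempt and no reset: what is moved stays moved. The work goes in short steps, Python scripts to look and compute and a tool call to move; the robot and the scene stay as the last step left them, time stands still between calls to the robot, and variables do not carry over. Pictures are saved under pics/ and viewed, on a budget of 10 in all, crops included, one or two more only if the job needs it, and the job is handed in when it is done.

Besides the shell and the picture viewer there is one more tool, called after "Emit:" as name(argument=value, ...), one argument or row to a line, values as JSON. drive_tool: Moves the arm, as the interface text tells. Its arguments: {"type":"object","properties":{"targets":{"type":"array","items":{"type":"array","items":{"type":"number"}}},"grip":{"type":"number"}},"required":["targets"]}

```bash
mkdir -p pics; cat > h.py <<'E'
import numpy as np, cv2
from cell import *
def snap(n):
    p,d=camera(n); np.savez(f'{n}.npz',p=p,d=d); return p,d
def load(n):
    z=np.load(f'{n}.npz'); return z['p'],z['d']
def pt(n,u,v,d=None,z=None):
    c=calibration(n); R=np.array(c['R']);t=np.array(c['t'])
    r=np.array([(u-c['cx'])/c['fx'],(v-c['cy'])/c['fy'],1.])
    if z is not None:
        o=-R.T@t; w=R.T@r; return o+w*(z-o[2])/w[2]
    return R.T@(r*d-t)
E
python3 - <<'E'
from h import *
for n in('top','side'):
    p,d=snap(n); cv2.imwrite(f'pics/{n}0.png',p)
print(state())
E
```

```text
{'t': 0.1, 'joints': array([ 1.01742772,  0.43517139,  0.02497711,  1.57398517, -0.01159583,
        1.13397411, -0.07510708]), 'dq': array([-0.00030543, -0.00163231, -0.00098634, -0.00133455, -0.00158833,
        0.00122781,  0.0002541 ]), 'joint_efforts': array([ 3.94902934e-03, -6.71750593e+01,  1.02831490e+00, -3.16901922e+01,
        1.57768093e-02,  7.24008234e-03,  9.50725757e-05]), 'tcp_pos': array([ 0.27203347, -0.56217977,  0.21040136]), 'orientation': array([-3.14020592e+00,  1.32921178e-04,  4.50691000e-01]), 'contact_force': array([0.38067968, 0.03087193, 0.21398408]), 'torque': array([-0.01983684,  0.0294677 , -0.02180792]), 'gripper_width': 0.08504498889279026}
```

View pics/top0.png

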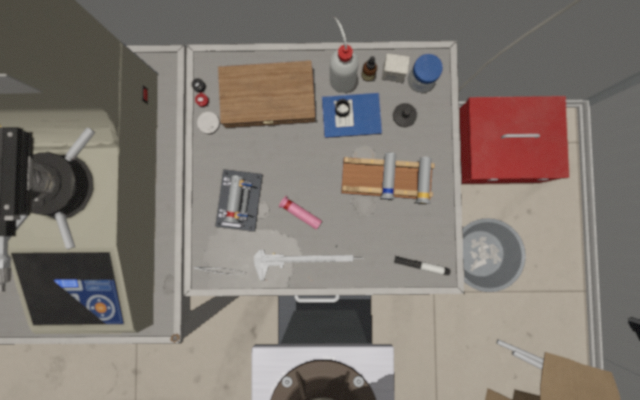

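View pics/side0.png

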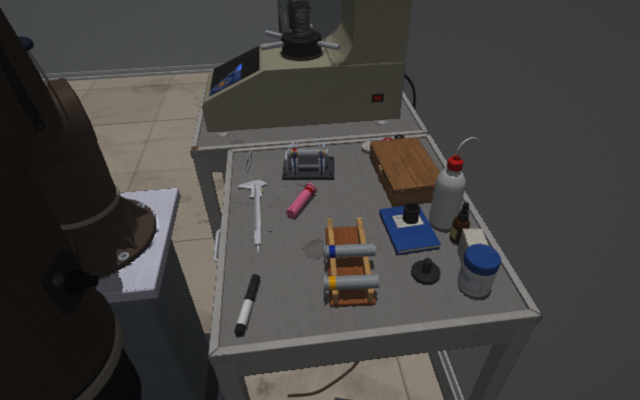

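The top view shows the clip at (240,200), holding a grey bar with a dark red ring near its lower end, which should be bar_tested. The pink look-alike lies at (300,212). The rack is at (388,178): the blue-ringed bar is in the middle groove (388,176), the yellow-ringed one at (424,180), and the free groove is at (353,176). I'll confirm these in an enlarged crop.

```bash
python3 - <<'E'
from h import *
p,d=load('top')
a=cv2.resize(p[160:240,205:325],None,fx=6,fy=6,interpolation=cv2.INTER_CUBIC)[:, :360]
b=cv2.resize(p[145:210,335:440],None,fx=6,fy=6,interpolation=cv2.INTER_CUBIC)[:, :]
a=cv2.resize(p[165:235,210:270],None,fx=7,fy=7,interpolation=cv2.INTER_CUBIC)
b=cv2.resize(p[145:210,336:440],None,fx=7,fy=7,interpolation=cv2.INTER_CUBIC)
s=cv2.imread('pics/side0.png')
o=np.zeros((490+0,420+0,3),np.uint8); o[:490,:420]=a
b=cv2.resize(b,None,fx=.5,fy=.5)
cs=cv2.resize(s[135:190,270:350],None,fx=4.5,fy=4.5,interpolation=cv2.INTER_CUBIC)
o=np.zeros((490,800,3),np.uint8); o[:,:420]=a; o[:b.shape[0],425:425+b.shape[1]]=b; o[235:235+cs.shape[0],425:425+cs.shape[1]]=cs
cv2.imwrite('pics/c1.png',o)
c=calibration('top'); print(c)
# heights in world on clip & rack
H,W=d.shape;
for u,v in [(240,200),(235,200),(388,176),(424,180),(353,176)]: print(u,v,d[v,u],pt('top',u,v,d[v,u]).round(4))
E
```

```text
{'fx': 425.80522782413414, 'fy': 425.80522782413414, 'cx': 321.2380155007667, 'cy': 200.338275302032, 'R': array([[-0.0099521 , -0.99986521, -0.01305828],
       [-0.99771771,  0.01080123, -0.06665367],
       [ 0.06678573,  0.01236514, -0.99769072]]), 't': array([0.00280932, 0.47772596, 0.94672064])}
240 200 0.96860695 [0.4807 0.1827 0.0125]
235 200 0.9183773 [0.4773 0.1833 0.0626]
388 176 0.9270416 [ 0.5268 -0.1485  0.0531]
424 180 0.92369074 [ 0.5169 -0.226   0.0549]
353 176 0.970871 [ 0.5329 -0.0751  0.0105]
```

View pics/c1.png

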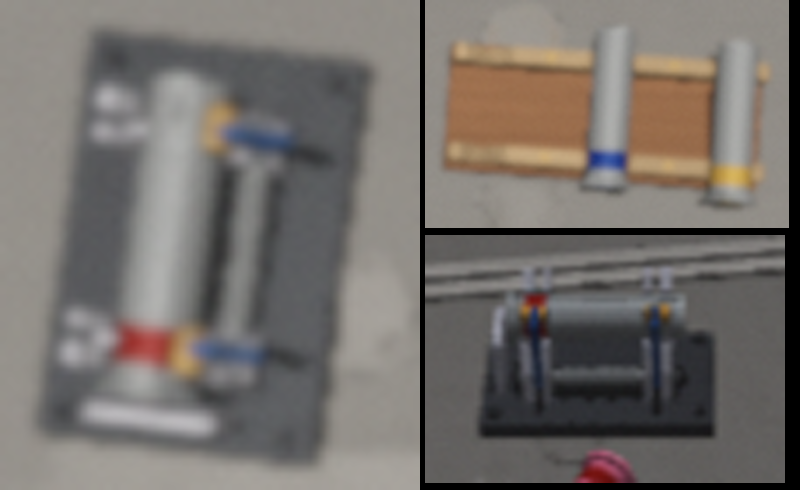

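The crop confirms it. The bar in the clip is steel grey with a dark red ring, its collar towards the robot at crop (160,385) and its jaws on the right. The blue bar is in the middle groove, yellow is in the end groove, and the groove at crop (490,110) is free. Next I fit the poses from both depth images.

```bash
cat >> h.py <<'E'
from scipy.optimize import least_squares
def cloud(n):
    p,d=load(n); c=calibration(n); v,u=np.mgrid[:400,:640]
    r=np.stack([(u-c['cx'])/c['fx'],(v-c['cy'])/c['fy'],np.ones(u.shape)],-1)*d[...,None]
    X=(r-np.array(c['t']))@np.array(c['R']); return X,p,d>0
def barfit(n,c0,z0,yaw0,verbose=True):
    X,p,ok=cloud(n); P=X[ok]; c=np.array(c0,float); yaw=yaw0; z=z0
    for i in range(5):
        a=np.array([np.cos(yaw),np.sin(yaw)]); q=P[:,:2]-c; s=q@a; o=q@[-a[1],a[0]]
        m=(abs(s)<.024)&(abs(o)<.0135+.008*(i<2))&(P[:,2]>z-.002)&(P[:,2]<z+.022)
        S,O,Z=s[m],o[m],P[m,2]
        f=lambda k:np.hypot(O-k[0]-k[1]*S,Z-k[2])-.0125
        r=least_squares(f,[0,0,z],loss='soft_l1',f_scale=.001).x
        c=c+r[0]*np.array([-a[1],a[0]]); yaw+=np.arctan(r[1]); z=r[2]
    a=np.array([np.cos(yaw),np.sin(yaw)]); q=P[:,:2]-c; s=q@a; o=q@[-a[1],a[0]]
    m=(abs(s)<.075)&(abs(o)<.006)&(P[:,2]>z+.009)&(P[:,2]<z+.022)
    lo,hi=s[m].min(),s[m].max(); mid=c+a*(lo+hi)/2
    if verbose: print(n,'mid',mid.round(4),'axis z',round(z,4),'yaw',round(yaw,4),'ext',(hi-lo).round(4),'n',len(S))
    return mid,z,yaw
E
python3 - <<'E'
from h import *
snap('top');snap('side')
for n in('top','side'):
    barfit(n,(.478,.187),.05,-.1); barfit(n,(.527,-.149),.04,-.05); barfit(n,(.517,-.226),.04,-.05)
    X,p,ok=cloud(n)
    m=ok&(X[...,2]>.025)&(X[...,2]<.042)&(X[...,1]>-.115)&(X[...,1]<-.03)&(X[...,0]>.44)&(X[...,0]<.62)
    Q=X[m]; 
    print('rails',n,len(Q)); far=Q[Q[:,0]>.53]; near=Q[Q[:,0]<.53]
    for G in(far,near): print(len(G),np.percentile(G[:,0],[2,50,98]).round(4),np.percentile(G[:,1],[2,98]).round(4),np.polyfit(G[:,1]+.07,G[:,0],1).round(4), G[:,2].max().round(4))
    # base board
    hsv=cv2.cvtColor(p,cv2.COLOR_BGR2HSV)
    m=ok&(X[...,2]>.005)&(X[...,2]<.045)&(hsv[...,1]>60)&(X[...,1]>-.3)&(X[...,1]<-.02)&(X[...,0]>.44)&(X[...,0]<.62)&(hsv[...,0]<25)
    r=cv2.minAreaRect((X[m][:,:2]*1000).astype(np.float32)); print('rack rect',r)
    m=ok&(X[...,2]>.006)&(X[...,2]<.014)&(X[...,1]>.1)&(X[...,1]<.26)&(X[...,0]>.38)&(X[...,0]<.58)
    r=cv2.minAreaRect((X[m][:,:2]*1000).astype(np.float32)); print('clip rect',r)
E
```

```text
top mid [0.4809 0.1878] axis z 0.05 yaw -0.127 ext 0.0991 n 258
top mid [ 0.5292 -0.1519] axis z 0.0403 yaw -0.0775 ext 0.0978 n 246
top mid [ 0.5183 -0.2295] axis z 0.0403 yaw -0.0819 ext 0.0997 n 255
rails top 267
127 [0.5588 0.5648 0.5715] [-0.1138 -0.0562] [0.0873 0.5661] 0.0416
140 [0.4941 0.5008 0.5078] [-0.1147 -0.051 ] [0.0952 0.5022] 0.0405
rack rect ((527.541748046875, -151.44488525390625), (203.05108642578125, 83.20270538330078), 85.21817779541016)
clip rect ((479.1256103515625, 171.62908935546875), (123.22870635986328, 133.71961975097656), 82.38883972167969)
side mid [0.4832 0.1891] axis z 0.0507 yaw -0.1302 ext 0.0968 n 151
side mid [ 0.531 -0.151] axis z 0.0404 yaw -0.0805 ext 0.0995 n 289
side mid [ 0.521  -0.2283] axis z 0.0402 yaw -0.0787 ext 0.0988 n 344
rails side 203
103 [0.5599 0.5671 0.5737] [-0.1147 -0.056 ] [0.1099 0.5685] 0.0397
100 [0.4963 0.5033 0.5099] [-0.1146 -0.0528] [0.0904 0.5044] 0.0395
rack rect ((528.4483032226562, -150.716064453125), (207.96873474121094, 84.315185546875), 85.31175994873047)
clip rect ((482.7701416015625, 184.6644744873047), (91.49787902832031, 134.20281982421875), 83.01620483398438)
```

Emit:
drive_tool(
  targets=[
    [0.6,1,0,0,0,-0.06],
    [0.6,1,0,0,0,-0.06],
    [0.6,1,0,0,0,-0.06],
    [0.6,1,0,0,0,-0.06],
    [0.6,1,0,0,0,-0.06],
  ],
  grip=85,
)

```text
t: 0.82
tcp_pos: [0.3913, -0.3596, 0.2094]
orientation: [-3.14, 0.002, 0.133]
contact_force: [0.7, -0.7, -0.2]
gripper_width: 0.0851
```

Emit:
drive_tool(
  targets=[
    [0.2,0.95,0,0,0,-0.02],
    [0.2,0.95,0,0,0,-0.02],
    [0.2,0.95,0,0,0,-0.02],
    [0.2,0.95,0,0,0,-0.02],
    [0.2,0.95,0,0,0,-0.02],
  ],
)

```text
t: 1.45
tcp_pos: [0.4333, -0.1621, 0.2092]
orientation: [-3.14, 0.002, 0.032]
contact_force: [0.9, 0.4, -0.4]
gripper_width: 0.0852
```

Emit:
drive_tool(
  targets=[
    [0.2,0.95,0,0,0,-0.02],
    [0.2,0.95,0,0,0,-0.02],
    [0.2,0.95,0,0,0,-0.02],
    [0.2,0.95,0,0,0,-0.02],
    [0.2,0.95,0,0,0,-0.02],
  ],
)

```text
t: 2.08
tcp_pos: [0.4736, 0.0342, 0.2095]
orientation: [-3.141, 0.001, -0.072]
contact_force: [1.8, 0.3, -0.8]
gripper_width: 0.0852
```

Emit:
drive_tool(
  targets=[
    [0.06,0.9,0,0,0,-0.014],
    [0.05,0.9,0,0,0,-0.014],
    [0.05,0.9,-0.3,0,0,-0.014],
    [0.05,0.9,-0.5,0,0,-0.014],
    [0,0.25,-0.6,0,0,0],
  ],
  grip=60,
)

```text
t: 2.7
tcp_pos: [0.4831, 0.1965, 0.1537]
orientation: [-3.137, -0.003, -0.128]
contact_force: [-0.5, -0.5, -0.2]
gripper_width: 0.0602
```

Emit:
drive_tool(
  targets=[
    [0,0,-0.5,0,0,0],
    [0,0,0,0,0,0],
    [0,0,0,0,0,0],
    [0,0,0,0,0,0],
    [0,0,0,0,0,0],
  ],
)

```text
t: 3.32
tcp_pos: [0.4828, 0.1972, 0.1336]
orientation: [-3.138, -0.002, -0.126]
contact_force: [0.2, 0.7, 0.2]
gripper_width: 0.06
```

Emit:
drive_tool(
  targets=[
    [-0.02,-0.21,-0.5,0,0,0],
    [0,0,-0.6,0,0,0],
    [0,0,-0.5,0,0,0],
    [0,0,-0.4,0,0,0],
    [0,0,-0.15,0,0,0],
  ],
)

```text
t: 3.95
tcp_pos: [0.4849, 0.1887, 0.0487]
orientation: [-3.134, -0.009, -0.129]
contact_force: [-0.7, -0.0, 0.0]
gripper_width: 0.0599
```

Emit:
drive_tool(
  targets=[
    [0,0,0,0,0,0],
    [0,0,0,0,0,0],
    [0,0,0,0,0,0],
    [0,0,0,0,0,0],
    [0,0,0,0,0,0],
  ],
  grip=35,
)

```text
t: 4.58
tcp_pos: [0.4863, 0.1892, 0.0508]
orientation: [-3.133, -0.012, -0.129]
contact_force: [-0.0, 0.7, -0.2]
gripper_width: 0.0352
```

Emit:
drive_tool(
  targets=[
    [-0.1,-0.02,-0.09,-0.008,0.012,0],
    [0,0,0,0,0,0],
    [0,0,0,0,0,0],
    [0,0,0,0,0,0],
    [0,0,0,0,0,0],
  ],
  grip=30,
)

```text
t: 5.2
tcp_pos: [0.4818, 0.1884, 0.0468]
orientation: [3.14, 0.0, -0.129]
contact_force: [-0.2, -0.1, 0.3]
gripper_width: 0.03
```

Emit:
drive_tool(
  targets=[
    [0,0,0,0,0,0],
    [0,0,0,0,0,0],
    [0,0,0,0,0,0],
    [0,0,0,0,0,0],
    [0,0,0,0,0,0],
  ],
  grip=15,
)

```text
t: 5.82
tcp_pos: [0.482, 0.1883, 0.0469]
orientation: [3.14, 0.0, -0.129]
contact_force: [0.3, 0.4, 0.5]
gripper_width: 0.0149
```

```bash
python3 - <<'E'
from h import *
p,d=snap('side'); q,_=snap('top')
a=cv2.resize(p[110:220,230:370],None,fx=4,fy=4,interpolation=cv2.INTER_CUBIC)
b=cv2.resize(q[150:250,205:265],None,fx=4,fy=4,interpolation=cv2.INTER_CUBIC)
o=np.zeros((440,800,3),np.uint8); o[:,:560]=a; o[:400,560:800]=b
cv2.imwrite('pics/c2.png',o); print(state())
E
```

```text
{'t': 5.925, 'joints': array([-0.28007365,  0.48448553, -0.26182467,  1.99293822,  0.19251555,
        0.68837928, -2.36203569]), 'dq': array([ 0.00117245,  0.00135266, -0.00039425, -0.00032067,  0.00050852,
       -0.00113038, -0.00071465]), 'joint_efforts': array([ 2.40496993e-04, -6.01095414e+01, -3.13764855e+00, -2.17550075e+01,
        1.39976080e-02,  8.60774919e-03,  9.62046869e-07]), 'tcp_pos': array([0.48194008, 0.18832759, 0.04692319]), 'orientation': array([ 3.14024082e+00,  1.40759321e-04, -1.28800343e-01]), 'contact_force': array([ 0.18247022, -0.39268199, -0.05368511]), 'torque': array([ 0.04067387, -0.00017644, -0.03824221]), 'gripper_width': 0.015027132680519976}
```

View pics/c2.png

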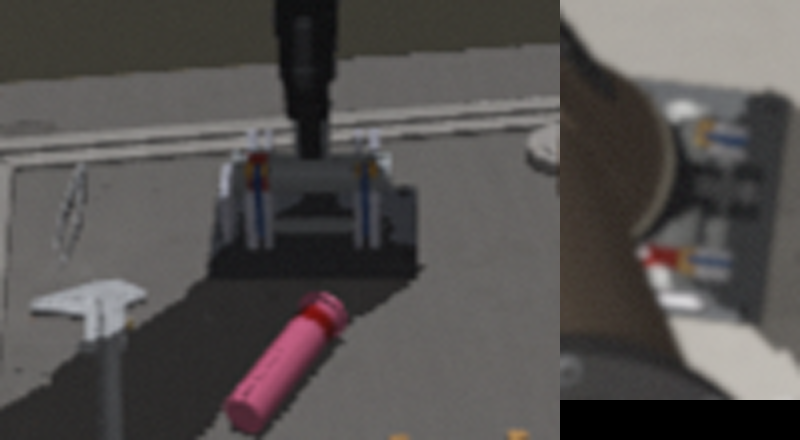

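```bash
python3 - <<'E'
from h import *
X,p,ok=cloud('side')
for v in range(110,160,3):
    u=308; print(v,[X[v,x].round(3).tolist() for x in (304,308,312)], p[v,308])
barfit('side',(.482,.1885),.05,-.128)
E
```

```text
110 [[0.475, 0.15, 0.192], [0.484, 0.149, 0.192], [0.498, 0.195, 0.167]] [18 16 16]
113 [[0.475, 0.152, 0.184], [0.484, 0.15, 0.184], [0.495, 0.168, 0.174]] [16 16 17]
116 [[0.475, 0.15, 0.177], [0.484, 0.146, 0.179], [0.495, 0.167, 0.167]] [20 19 18]
119 [[0.474, 0.147, 0.171], [0.483, 0.145, 0.172], [0.494, 0.169, 0.158]] [20 19 19]
122 [[0.473, 0.138, 0.168], [0.484, 0.159, 0.156], [0.494, 0.167, 0.151]] [21 20 21]
125 [[0.472, 0.129, 0.166], [0.482, 0.131, 0.164], [0.494, 0.166, 0.143]] [19 18 19]
128 [[0.472, 0.126, 0.16], [0.481, 0.125, 0.16], [0.494, 0.168, 0.134]] [22 23 22]
131 [[0.472, 0.137, 0.146], [0.481, 0.128, 0.15], [0.493, 0.167, 0.126]] [23 21 20]
134 [[0.472, 0.137, 0.138], [0.481, 0.14, 0.135], [0.493, 0.166, 0.119]] [18 17 17]
137 [[0.472, 0.153, 0.12], [0.482, 0.15, 0.121], [0.491, 0.15, 0.12]] [20 18 19]
140 [[0.473, 0.175, 0.098], [0.483, 0.169, 0.101], [0.493, 0.172, 0.098]] [19 18 17]
143 [[0.473, 0.175, 0.089], [0.482, 0.165, 0.095], [0.493, 0.174, 0.088]] [16 17 15]
146 [[0.473, 0.175, 0.081], [0.482, 0.17, 0.083], [0.492, 0.172, 0.081]] [17 16 17]
149 [[0.472, 0.176, 0.071], [0.482, 0.172, 0.073], [0.492, 0.175, 0.07]] [25 24 23]
152 [[0.472, 0.18, 0.06], [0.482, 0.181, 0.058], [0.492, 0.179, 0.058]] [61 60 58]
155 [[0.472, 0.178, 0.052], [0.482, 0.177, 0.051], [0.492, 0.178, 0.05]] [55 55 53]
158 [[0.474, 0.226, 0.011], [0.485, 0.223, 0.012], [0.495, 0.223, 0.011]] [34 33 34]
side mid [0.4833 0.1892] axis z 0.0511 yaw -0.1357 ext 0.0967 n 124
```

Emit:
drive_tool(
  targets=[
    [0,0,0,0,0,0],
    [0,0,0,0,0,0],
    [0,0,0,0,0,0],
    [0,0,0,0,0,0],
    [0,0,0,0,0,0],
  ],
  grip=60,
)

```text
t: 6.55
tcp_pos: [0.4819, 0.1883, 0.0469]
orientation: [3.14, 0.0, -0.129]
contact_force: [-0.3, 0.1, -0.7]
gripper_width: 0.06
```

```bash
python3 - <<'E'
from h import *
p,d=snap('side'); X,p,ok=cloud('side')
cv2.imwrite('pics/c3.png',cv2.resize(p[110:190,260:350],None,fx=7,fy=7,interpolation=cv2.INTER_CUBIC))
for v in range(131,180,2):print(v,[X[v,x].round(3).tolist() for x in (304,308,312)], p[v,308])
print(state()['tcp_pos'],state()['gripper_width'])
E
```

```text
131 [[0.471, 0.124, 0.153], [0.48, 0.122, 0.154], [0.492, 0.149, 0.137]] [16 16 16]
133 [[0.471, 0.124, 0.148], [0.48, 0.125, 0.147], [0.497, 0.217, 0.091]] [20 19 20]
135 [[0.486, 0.358, 0.002], [0.487, 0.212, 0.089], [0.498, 0.221, 0.083]] [15 16 15]
137 [[0.471, 0.137, 0.13], [0.481, 0.137, 0.129], [0.491, 0.15, 0.12]] [19 19 19]
139 [[0.471, 0.131, 0.128], [0.48, 0.128, 0.129], [0.489, 0.13, 0.127]] [19 17 18]
141 [[0.47, 0.127, 0.125], [0.48, 0.128, 0.123], [0.505, 0.319, 0.004]] [19 17 18]
143 [[0.472, 0.154, 0.103], [0.481, 0.144, 0.108], [0.504, 0.307, 0.005]] [22 20 20]
145 [[0.472, 0.154, 0.097], [0.481, 0.145, 0.101], [0.503, 0.296, 0.005]] [18 18 17]
147 [[0.471, 0.151, 0.093], [0.48, 0.145, 0.096], [0.502, 0.291, 0.002]] [18 20 19]
149 [[0.471, 0.152, 0.087], [0.48, 0.144, 0.091], [0.491, 0.156, 0.083]] [20 18 19]
151 [[0.471, 0.153, 0.08], [0.48, 0.145, 0.085], [0.49, 0.149, 0.081]] [20 20 18]
153 [[0.47, 0.153, 0.075], [0.48, 0.151, 0.075], [0.492, 0.179, 0.056]] [50 47 46]
155 [[0.472, 0.178, 0.052], [0.482, 0.176, 0.052], [0.492, 0.176, 0.052]] [56 55 53]
157 [[0.472
[... 346 characters left out ...]
.025], [0.48, 0.173, 0.024], [0.49, 0.167, 0.027]] [52 51 49]
167 [[0.47, 0.168, 0.022], [0.48, 0.165, 0.023], [0.49, 0.167, 0.02]] [53 52 52]
169 [[0.47, 0.175, 0.011], [0.48, 0.177, 0.009], [0.49, 0.169, 0.013]] [26 24 24]
171 [[0.469, 0.164, 0.012], [0.479, 0.168, 0.009], [0.489, 0.164, 0.01]] [25 24 24]
173 [[0.468, 0.157, 0.011], [0.478, 0.156, 0.011], [0.488, 0.156, 0.01]] [27 26 25]
175 [[0.467, 0.149, 0.011], [0.477, 0.147, 0.011], [0.487, 0.146, 0.011]] [27 26 26]
177 [[0.467, 0.144, 0.008], [0.477, 0.144, 0.007], [0.487, 0.137, 0.011]] [29 26 28]
179 [[0.467, 0.145, 0.001], [0.477, 0.142, 0.002], [0.487, 0.143, 0.0]] [31 30 31]
[0.48194792 0.18834296 0.04692552] 0.06004721965894591
```

View pics/c3.png

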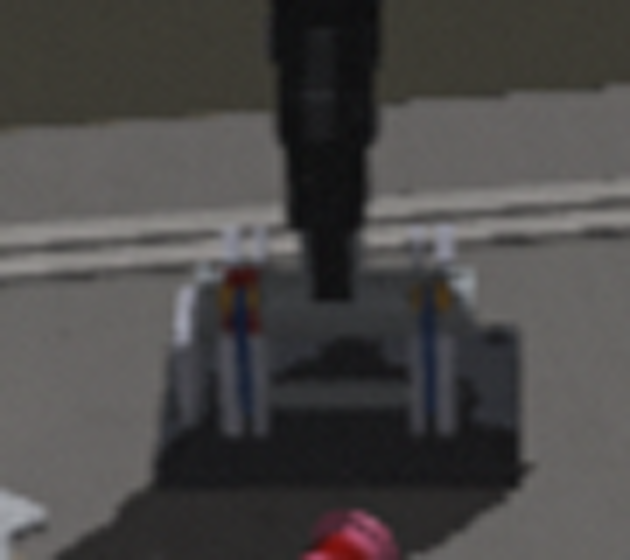

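The picture shows the near fingertip ending at crop (330,300). By depth that is z ≈ 0.077 at the current opening and ≈ 0.068 when shut, so the fingers are above the bar, although the reported TCP z says the tips should be at 0.033. Reported z therefore reads about 35 mm too low against the camera, while x and y agree. I'll go down in steps and check force and depth.

Emit:
drive_tool(
  targets=[
    [0,0,-0.2,0,0,0],
    [0,0,-0.2,0,0,0],
    [0,0,-0.15,0,0,0],
    [0,0,0,0,0,0],
    [0,0,0,0,0,0],
  ],
)

```text
t: 7.22
tcp_pos: [0.4815, 0.1882, 0.0227]
orientation: [3.14, 0.001, -0.129]
contact_force: [-0.1, 0.8, 0.1]
gripper_width: 0.0598
```

```bash
python3 - <<'E'
from h import *
s=state(); print(s['tcp_pos'],s['orientation'],s['contact_force'])
p,d=snap('side'); X,p,ok=cloud('side')
def col(u0,u1):
    for v in range(145,172): print(v,[X[v,x].round(3).tolist() for x in (304,307,310)], p[v,307])
col(0,0)
E
```

```text
[0.48152094 0.18815871 0.02271698] [ 3.13969400e+00  1.11764979e-03 -1.28699560e-01] [-0.13906497  0.84630991  0.11098672]
145 [[0.471, 0.151, 0.099], [0.478, 0.146, 0.101], [0.484, 0.122, 0.116]] [16 17 16]
146 [[0.471, 0.141, 0.102], [0.477, 0.136, 0.105], [0.484, 0.124, 0.112]] [18 16 17]
147 [[0.47, 0.132, 0.105], [0.477, 0.129, 0.107], [0.484, 0.124, 0.109]] [20 19 18]
148 [[0.47, 0.128, 0.105], [0.477, 0.129, 0.104], [0.484, 0.126, 0.105]] [19 18 18]
149 [[0.469, 0.126, 0.103], [0.476, 0.127, 0.102], [0.484, 0.126, 0.102]] [22 19 19]
150 [[0.469, 0.128, 0.099], [0.476, 0.129, 0.098], [0.483, 0.125, 0.1]] [21 20 19]
151 [[0.469, 0.132, 0.094], [0.476, 0.128, 0.096], [0.485, 0.141, 0.087]] [19 18 17]
152 [[0.471, 0.154, 0.077], [0.478, 0.149, 0.079], [0.485, 0.145, 0.082]] [20 18 19]
153 [[0.47, 0.151, 0.076], [0.477, 0.146, 0.078], [0.484, 0.143, 0.079]] [19 19 18]
154 [[0.47, 0.153, 0.071], [0.477, 0.145, 0.076], [0.484, 0.144, 0.076]] [20 19 18]
155 [[0.47, 0.154, 0.068], [0.477, 0.144, 0.074], [0.484, 0.145, 0.073]] [18 17 17]
156 [[0.47, 0.151, 0.067], [0.477, 0.143, 0.072],
[... 590 characters left out ...]
0.488, 0.198, 0.012]] [29 28 27]
164 [[0.47, 0.177, 0.025], [0.419, -0.706, 0.641], [0.485, 0.17, 0.028]] [38 37 36]
165 [[0.47, 0.169, 0.028], [0.477, 0.169, 0.027], [0.485, 0.166, 0.028]] [53 51 50]
166 [[0.47, 0.168, 0.025], [0.477, 0.167, 0.025], [0.485, 0.167, 0.024]] [56 53 53]
167 [[0.469, 0.167, 0.023], [0.477, 0.165, 0.023], [0.485, 0.167, 0.021]] [53 49 49]
168 [[0.47, 0.178, 0.012], [0.478, 0.18, 0.01], [0.486, 0.179, 0.01]] [37 36 34]
169 [[0.47, 0.177, 0.01], [0.477, 0.173, 0.011], [0.485, 0.173, 0.01]] [26 26 25]
170 [[0.469, 0.169, 0.012], [0.477, 0.169, 0.011], [0.485, 0.168, 0.011]] [26 26 25]
171 [[0.469, 0.166, 0.011], [0.477, 0.166, 0.01], [0.484, 0.165, 0.01]] [27 26 25]
```

Emit:
drive_tool(
  targets=[
    [0.01,0,-0.15,0,0,0],
    [0,0,-0.15,0,0,0],
    [0,0,0,0,0,0],
    [0,0,0,0,0,0],
    [0,0,0,0,0,0],
  ],
  grip=35,
)

```text
t: 7.9
tcp_pos: [0.4822, 0.1883, 0.0102]
orientation: [3.14, 0.001, -0.129]
contact_force: [0.1, 0.8, 0.4]
gripper_width: 0.0352
```

```bash
python3 - <<'E'
from h import *
s=state(); print(s['tcp_pos'],s['orientation'],s['contact_force'])
p,d=snap('side'); X,p,ok=cloud('side')
for v in range(154,172): print(v,[X[v,x].round(3).tolist() for x in (304,307,310)], p[v,307])
E
```

```text
[0.48220302 0.18825347 0.01020537] [ 3.14000599e+00  5.18973695e-04 -1.28680544e-01] [0.12441118 0.83369139 0.44091183]
154 [[0.47, 0.14, 0.08], [0.478, 0.157, 0.068], [0.485, 0.157, 0.068]] [18 18 18]
155 [[0.471, 0.165, 0.061], [0.478, 0.163, 0.062], [0.485, 0.156, 0.066]] [21 18 20]
156 [[0.471, 0.167, 0.057], [0.478, 0.16, 0.06], [0.485, 0.16, 0.06]] [20 19 19]
157 [[0.471, 0.165, 0.055], [0.478, 0.156, 0.06], [0.485, 0.155, 0.06]] [19 18 19]
158 [[0.471, 0.164, 0.052], [0.478, 0.157, 0.057], [0.485, 0.157, 0.056]] [19 17 18]
159 [[0.47, 0.165, 0.049], [0.477, 0.156, 0.054], [0.485, 0.159, 0.051]] [17 17 17]
160 [[0.47, 0.164, 0.047], [0.477, 0.157, 0.05], [0.485, 0.157, 0.05]] [19 19 20]
161 [[0.473, 0.211, 0.011], [0.477, 0.158, 0.047], [0.485, 0.155, 0.048]] [20 17 18]
162 [[0.472, 0.207, 0.011], [0.477, 0.156, 0.045], [0.485, 0.159, 0.042]] [17 16 16]
163 [[0.472, 0.204, 0.009], [0.477, 0.155, 0.043], [0.485, 0.158, 0.04]] [26 25 25]
164 [[0.47, 0.172, 0.028], [0.478, 0.167, 0.031], [0.485, 0.163, 0.033]] [50 48 46]
165 [[0.47, 0.172, 0.026], [0.478, 0.169, 0.027], [0.485, 0.169, 0.026]] [55 53 52]
166 [[0.47, 0.168, 0.025], [0.477, 0.165, 0.027], [0.485, 0.166, 0.025]] [54 53 52]
167 [[0.47, 0.169, 0.021], [0.477, 0.165, 0.023], [0.485, 0.167, 0.021]] [50 49 48]
168 [[0.47, 0.182, 0.009], [0.478, 0.177, 0.012], [0.485, 0.177, 0.011]] [36 35 33]
169 [[0.469, 0.173, 0.013], [0.477, 0.174, 0.011], [0.485, 0.172, 0.012]] [26 25 24]
170 [[0.469, 0.172, 0.01], [0.477, 0.172, 0.009], [0.485, 0.171, 0.009]] [26 26 25]
171 [[0.469, 0.164, 0.013], [0.477, 0.167, 0.01], [0.484, 0.165, 0.01]] [28 27 26]
```

Emit:
drive_tool(
  targets=[
    [0,0,-0.15,0,0,0],
    [0,0,0,0,0,0],
    [0,0,0,0,0,0],
    [0,0,0,0,0,0],
    [0,0,0,0,0,0],
  ],
  grip=15,
)

```text
t: 8.57
tcp_pos: [0.4833, 0.1891, 0.0064]
orientation: [3.142, -0.002, -0.129]
contact_force: [-1.3, -1.3, 4.8]
gripper_width: 0.0235
```

```bash
python3 - <<'E'
from h import *
print(state())
E
```

```text
{'t': 8.575, 'joints': array([-0.30027658,  0.54805402, -0.23842763,  2.01999687,  0.22367266,
        0.59598757, -2.39060353]), 'dq': array([-0.00039384, -0.00055062,  0.00027298, -0.00161931,  0.00029137,
       -0.00018846, -0.0001996 ]), 'joint_efforts': array([ -0.08538649, -60.22064209,  -2.94533774, -19.03837681,
         0.1534892 ,  -0.49591871,   0.07528317]), 'tcp_pos': array([0.48325333, 0.18912771, 0.00639846]), 'orientation': array([ 3.14152447e+00, -2.38379680e-03, -1.29130665e-01]), 'contact_force': array([-1.29305702, -1.34380589,  4.79613076]), 'torque': array([-0.10532196,  0.30781957, -0.06927669]), 'gripper_width': 0.023481971070229184}
```

Emit:
drive_tool(
  targets=[
    [0,0,0,0,0,0],
    [0,0,0,0,0,0],
    [-0.02,-0.01,-0.12,0,0,0],
    [0,0,0,0,0,0],
    [0,0,0,0,0,0],
  ],
  grip=32,
)

```text
t: 9.2
tcp_pos: [0.4835, 0.1892, 0.0049]
orientation: [-3.141, -0.005, -0.129]
contact_force: [-0.1, -0.4, -0.1]
gripper_width: 0.032
```

Emit:
drive_tool(
  targets=[
    [0,0,-0.03,0,0,0],
    [0,0,0,0,0,0],
    [0,0,0,0,0,0],
    [0,0,0,0,0,0],
    [0,0,0,0,0,0],
  ],
  grip=15,
)

```text
t: 9.82
tcp_pos: [0.484, 0.1893, 0.0052]
orientation: [-3.141, -0.007, -0.129]
contact_force: [-0.4, -0.8, 5.9]
gripper_width: 0.0235
```

Emit:
drive_tool(
  targets=[
    [0,0,0.2,0,0.005,0],
    [0,0,0.25,0,0,0],
    [0,0,0.3,0,0,0],
    [0,0,0.3,0,0,0],
    [0,0,0.3,0,0,0],
  ],
)

```text
t: 10.45
tcp_pos: [0.4828, 0.1912, 0.0589]
orientation: [-3.14, 0.002, -0.127]
contact_force: [-0.4, 0.0, -3.6]
gripper_width: 0.0235
```

Emit:
drive_tool(
  targets=[
    [0,0,0.3,0,0,0],
    [0,0,0.4,0,0,0],
    [0,0,0.5,0,0,0],
    [0,0,0.3,0,0,0],
    [0,0,0,0,0,0],
  ],
)

```text
t: 11.08
tcp_pos: [0.4827, 0.1901, 0.1233]
orientation: [-3.141, 0.001, -0.128]
contact_force: [-0.3, -1.1, -3.7]
gripper_width: 0.0233
```

```bash
python3 - <<'E'
from h import *
s=state();print(s['tcp_pos'],s['orientation'],s['contact_force'],s['gripper_width'])
p,d=snap('side'); q,_=snap('top')
a=cv2.resize(p[90:200,230:370],None,fx=4,fy=4,interpolation=cv2.INTER_CUBIC)
cv2.imwrite('pics/c4.png',a)
b=barfit('side',s['tcp_pos'][:2],s['tcp_pos'][2]+.045,-.128)
E
```

```text
[0.48265102 0.19005154 0.1232742 ] [-3.14081735e+00  6.86772149e-04 -1.28160529e-01] [-0.25594666 -1.06653859 -3.70272349] 0.02329056769500121
side mid [0.4822 0.1904] axis z 0.1688 yaw -0.1029 ext 0.0964 n 69
```

View pics/c4.png

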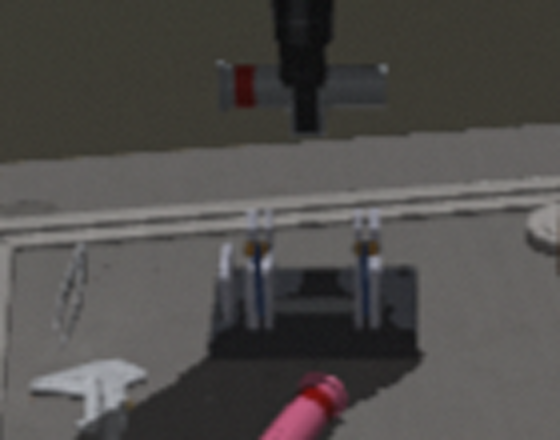

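The tested bar is held level and clear of the clip, at crop (300,85). Its axis sits 45 mm above the reported TCP z, which agrees with the grasp. Moving to groove 0.

Emit:
drive_tool(
  targets=[
    [0.17,-0.8,0,0,0,0.006],
    [0.17,-0.85,0,0,0,0.006],
    [0.17,-0.85,0,0,0,0.006],
    [0.17,-0.85,0,0,0,0.006],
    [0.17,-0.85,0,0,0,0.006],
  ],
)

```text
t: 11.8
tcp_pos: [0.5133, 0.0201, 0.118]
orientation: [3.141, 0.009, -0.09]
contact_force: [-0.2, -0.1, -3.6]
gripper_width: 0.0234
```

Emit:
drive_tool(
  targets=[
    [0.17,-0.85,0,0,0,0.006],
    [0.17,-0.85,0,0,0,0.006],
    [0.1,-0.6,-0.2,0,0,0.006],
    [0,0,-0.3,0,0,0],
    [0,0,-0.2,0,0,0],
  ],
)

```text
t: 12.42
tcp_pos: [0.529, -0.0781, 0.0849]
orientation: [3.14, 0.015, -0.076]
contact_force: [0.3, 0.4, -3.9]
gripper_width: 0.0233
```

Emit:
drive_tool(
  targets=[
    [0.14,0.12,0,0,-0.013,-0.005],
    [0,0,-0.3,0,0,0],
    [0,0,-0.4,0,0,0],
    [0,0,-0.4,0,0,0],
    [0,0,-0.2,0,0,0],
  ],
)

```text
t: 13.05
tcp_pos: [0.5345, -0.0699, 0.0289]
orientation: [-3.141, 0.002, -0.077]
contact_force: [-1.2, 0.7, -4.3]
gripper_width: 0.0233
```

Emit:
drive_tool(
  targets=[
    [0,0,0,0,0,0],
    [0,0,0,0,0,0],
    [0,0,0,0,0,0],
    [0,0,0,0,0,0],
    [0,0,0,0,0,0],
  ],
)

```text
t: 13.68
tcp_pos: [0.5349, -0.0701, 0.0292]
orientation: [-3.141, 0.002, -0.077]
contact_force: [0.0, -0.8, -3.8]
gripper_width: 0.0236
```

```bash
python3 - <<'E'
from h import *
s=state();print(s['tcp_pos'],s['orientation'],s['contact_force'])
snap('side');snap('top')
barfit('side',s['tcp_pos'][:2],s['tcp_pos'][2]+.045,-.08)
E
```

```text
[ 0.53493635 -0.07014742  0.02919612] [-3.14106871e+00  1.76055160e-03 -7.73721109e-02] [ 0.04263682 -0.84668462 -3.7516586 ]
side mid [ 0.5349 -0.0703] axis z 0.0747 yaw -0.0713 ext 0.0983 n 91
```

Emit:
drive_tool(
  targets=[
    [0,-0.08,-0.2,0,0,-0.004],
    [0,0,-0.25,0,0,0],
    [0,0,-0.25,0,0,0],
    [0,0,-0.1,0,0,0],
    [0,0,0,0,0,0],
  ],
)

```text
t: 14.4
tcp_pos: [0.5351, -0.0726, -0.0051]
orientation: [-3.14, 0.002, -0.081]
contact_force: [-1.4, 0.8, 2.3]
gripper_width: 0.0233
```

Emit:
drive_tool(
  targets=[
    [0,0,0,0,0,0],
    [0,0,0,0,0,0],
    [0,0,0,0,0,0],
    [0,0,0,0,0,0],
    [0,0,0,0,0,0],
  ],
  grip=50,
)

```text
t: 15.02
tcp_pos: [0.536, -0.073, -0.0046]
orientation: [-3.141, 0.0, -0.081]
contact_force: [0.5, 0.6, -0.0]
gripper_width: 0.0499
```

Emit:
drive_tool(
  targets=[
    [0,0,0.3,0,0,0],
    [0,0,0.6,0,0,0],
    [0,0,0.8,0,0,0],
    [0,0,0.8,0,0,0],
    [0,0,0.2,0,0,0],
  ],
)

```text
t: 15.65
tcp_pos: [0.5354, -0.0729, 0.109]
orientation: [-3.14, 0.0, -0.081]
contact_force: [-0.7, -0.4, 0.0]
gripper_width: 0.0503
```

```bash
python3 - <<'E'
from h import *
s=state();print(s['tcp_pos'],s['orientation'],s['contact_force'])
snap('side');snap('top')
barfit('side',(.535,-.073),.04,-.08)
barfit('side',(.53,-.1515),.04,-.08);barfit('side',(.52,-.229),.04,-.08)
# clip geometry, empty: forks & end plate in clip frame (seat estimate .482,.1885,yaw -.128)
for n in('side','top'):
    X,p,ok=cloud(n); yw=-.128; a=np.array([np.cos(yw),np.sin(yw)])
    q=X[...,:2]-[.4825,.1887]; xs=q@a; ys=q@[-a[1],a[0]]
    m=ok&(abs(ys)<.06)&(abs(xs)<.075)&(X[...,2]>.033)&(X[...,2]<.075)
    print(n,np.histogram(xs[m],bins=np.arange(-.07,.0701,.005))); 
    for lo,hi in((-.065,-.05),(-.048,-.02),(.02,.05)):
        k=m&(xs>lo)&(xs<hi); print(lo,np.percentile(xs[k],[3,50,97]).round(4),k.sum()) if k.sum() else None
E
```

```text
[ 0.53539518 -0.07286951  0.10898231] [-3.14039025e+00  1.68674500e-04 -8.10316608e-02] [-0.65891687 -0.40972365  0.02783903]
side mid [ 0.5342 -0.0726] axis z 0.0404 yaw -0.0733 ext 0.0987 n 236
side mid [ 0.531  -0.1506] axis z 0.0403 yaw -0.0789 ext 0.0995 n 283
side mid [ 0.521  -0.2283] axis z 0.0402 yaw -0.0867 ext 0.0989 n 352
side (array([ 0,  0, 14, 19,  0, 11, 39, 29, 47,  0,  0,  0,  0,  0,  0,  0,  0,
        0,  0, 22, 36, 37, 22,  0,  0,  0,  0,  0]), array([-7.00000000e-02, -6.50000000e-02, -6.00000000e-02, -5.50000000e-02,
       -5.00000000e-02, -4.50000000e-02, -4.00000000e-02, -3.50000000e-02,
       -3.00000000e-02, -2.50000000e-02, -2.00000000e-02, -1.50000000e-02,
       -1.00000000e-02, -5.00000000e-03,  5.55111512e-17,  5.00000000e-03,
        1.00000000e-02,  1.50000000e-02,  2.00000000e-02,  2.50000000e-02,
        3.00000000e-02,  3.50000000e-02,  4.00000000e-02,  4.50000000e-02,
        5.00000000e-02,  5.50000000e-02,  6.00000000e-02,  6.50000000e-02,
        7.00000000e-02]))
-0.065 [-0.0577 -0.0547 -0.0523] 33
-0.048 [-0.0411 -0.0327 -0.026 ] 126
0.02 [0.0284 0.0361 0.0415] 117
top (array([ 0,  0, 40,  6,  0, 40, 44, 40, 22,  0,  0,  0,  0,  0,  0,  0,  0,
        0,  0, 57, 34, 61, 15,  0,  0,  0,  0,  0]), array([-7.00000000e-02, -6.50000000e-02, -6.00000000e-02, -5.50000000e-02,
       -5.00000000e-02, -4.50000000e-02, -4.00000000e-02, -3.50000000e-02,
       -3.00000000e-02, -2.50000000e-02, -2.00000000e-02, -1.50000000e-02,
       -1.00000000e-02, -5.00000000e-03,  5.55111512e-17,  5.00000000e-03,
        1.00000000e-02,  1.50000000e-02,  2.00000000e-02,  2.50000000e-02,
        3.00000000e-02,  3.50000000e-02,  4.00000000e-02,  4.50000000e-02,
        5.00000000e-02,  5.50000000e-02,  6.00000000e-02,  6.50000000e-02,
        7.00000000e-02]))
-0.065 [-0.0593 -0.0569 -0.0546] 46
-0.048 [-0.043  -0.0368 -0.0286] 146
0.02 [0.0259 0.0332 0.0407] 167
```

Tested bar lies in groove 0 (axis z 0.040, 1 mm off centre) and yellow hasn't moved. Now the blue bar.

Emit:
drive_tool(
  targets=[
    [-0.06,-0.9,0,0,0,0],
    [-0.06,-0.9,0,0,0,0],
    [0,-0.14,-0.3,0,0,0],
    [0,0,-0.4,0,0,0],
    [0,0,-0.3,0,0,0],
  ],
)

```text
t: 16.38
tcp_pos: [0.5273, -0.1498, 0.0615]
orientation: [-3.139, 0.007, -0.078]
contact_force: [0.4, -0.2, 0.6]
gripper_width: 0.05
```

Emit:
drive_tool(
  targets=[
    [0,0,0,0,0,0],
    [0,0,0,0,0,0],
    [0,0,0,0,0,0],
    [0,0,0,0,0,0],
    [0,0,0,0,0,0],
  ],
)

```text
t: 17.0
tcp_pos: [0.5274, -0.1469, 0.0609]
orientation: [-3.137, 0.009, -0.074]
contact_force: [-0.1, -1.0, 0.2]
gripper_width: 0.0505
```

Emit:
drive_tool(
  targets=[
    [0.08,-0.09,-0.2,-0.004,-0.009,-0.006],
    [0,0,-0.4,0,0,0],
    [0,0,-0.45,0,0,0],
    [0,0,-0.35,0,0,0],
    [0,0,-0.1,0,0,0],
  ],
)

```text
t: 17.62
tcp_pos: [0.5302, -0.1511, -0.0036]
orientation: [-3.141, -0.001, -0.081]
contact_force: [-0.0, 1.5, 0.7]
gripper_width: 0.0504
```

Emit:
drive_tool(
  targets=[
    [0,0,0,0,0,0],
    [0,0,0,0,0,0],
    [0,0,0,0,0,0],
    [0,0,0,0,0,0],
    [0,0,0,0,0,0],
  ],
  grip=35,
)

```text
t: 18.25
tcp_pos: [0.5311, -0.1512, -0.0026]
orientation: [-3.141, -0.003, -0.081]
contact_force: [0.1, -0.5, -1.5]
gripper_width: 0.035
```

Emit:
drive_tool(
  targets=[
    [-0.02,0.015,-0.07,0,0.003,0],
    [0,0,0,0,0,0],
    [0,0,0,0,0,0],
    [0,0,0,0,0,0],
    [0,0,0,0,0,0],
  ],
  grip=15,
)

```text
t: 18.88
tcp_pos: [0.531, -0.1505, -0.0038]
orientation: [3.141, -0.001, -0.081]
contact_force: [-0.9, 0.8, 3.0]
gripper_width: 0.0235
```

Emit:
drive_tool(
  targets=[
    [0,0,0.2,0,0,0],
    [0,0,0.4,0,0,0],
    [0,0,0.7,0,0,0],
    [0,0,0.8,0,0,0],
    [0,0,0.9,0,0,0],
  ],
)

```text
t: 19.5
tcp_pos: [0.5271, -0.1497, 0.1189]
orientation: [-3.141, 0.007, -0.081]
contact_force: [0.6, 0.1, -3.2]
gripper_width: 0.0237
```

```bash
python3 - <<'E'
from h import *
s=state();print(s['tcp_pos'],s['orientation'],s['contact_force'],s['gripper_width'])
snap('side')
barfit('side',s['tcp_pos'][:2],s['tcp_pos'][2]+.045,-.08)
barfit('side',(.52,-.229),.04,-.08)
E
```

```text
[ 0.52705038 -0.14966166  0.11885032] [-3.14055737  0.00677626 -0.08061919] [ 0.59914168  0.08105396 -3.15681389] 0.023692444189410394
side mid [ 0.5274 -0.15  ] axis z 0.163 yaw -0.0742 ext 0.0993 n 124
side mid [ 0.5209 -0.2281] axis z 0.0403 yaw -0.0782 ext 0.0987 n 344
```

Emit:
drive_tool(
  targets=[
    [-0.11,0.85,0,0,-0.003,-0.005],
    [-0.11,0.85,0,0,0,-0.005],
    [-0.11,0.85,0,0,0,-0.005],
    [-0.11,0.85,0,0,0,-0.005],
    [-0.11,0.85,0,0,0,-0.005],
  ],
)

```text
t: 20.18
tcp_pos: [0.5077, 0.0208, 0.1296]
orientation: [3.14, -0.01, -0.113]
contact_force: [0.6, 0.7, -3.4]
gripper_width: 0.0233
```

Emit:
drive_tool(
  targets=[
    [-0.11,0.85,0,0,0,-0.005],
    [-0.11,0.85,0,0,0,-0.005],
    [-0.11,0.85,0,0,0,-0.005],
    [-0.11,0.7,0,0,0,-0.005],
    [0,0.3,0,0,0,0],
  ],
)

```text
t: 20.8
tcp_pos: [0.4877, 0.1692, 0.1333]
orientation: [3.141, -0.012, -0.13]
contact_force: [0.6, -0.9, -3.4]
gripper_width: 0.0234
```

Emit:
drive_tool(
  targets=[
    [0,0,0,0,0,0],
    [0,0,0,0,0,0],
    [0,0,0,0,0,0],
    [0,0,0,0,0,0],
    [0,0,0,0,0,0],
  ],
)

```text
t: 21.42
tcp_pos: [0.4885, 0.1652, 0.1336]
orientation: [3.139, -0.012, -0.134]
contact_force: [0.6, -1.1, -3.5]
gripper_width: 0.0234
```

Emit:
drive_tool(
  targets=[
    [-0.14,0.6,0,0.002,0.012,0.005],
    [0,0,-0.3,0,0,0],
    [0,0,-0.5,0,0,0],
    [0,0,-0.5,0,0,0],
    [0,0,-0.3,0,0,0],
  ],
)

```text
t: 22.05
tcp_pos: [0.4831, 0.1922, 0.0679]
orientation: [3.142, -0.001, -0.128]
contact_force: [0.8, -0.2, -3.7]
gripper_width: 0.0233
```

Emit:
drive_tool(
  targets=[
    [0,0,0,0,0,0],
    [0,0,0,0,0,0],
    [0,0,0,0,0,0],
    [0,0,0,0,0,0],
    [0,0,0,0,0,0],
  ],
)

```text
t: 22.68
tcp_pos: [0.4837, 0.1927, 0.0689]
orientation: [-3.141, -0.002, -0.128]
contact_force: [0.2, 0.9, -4.5]
gripper_width: 0.0234
```

Emit:
drive_tool(
  targets=[
    [-0.02,-0.08,0,0,0.002,0],
    [0,0,0,0,0,0],
    [0,0,0,0,0,0],
    [0,0,0,0,0,0],
    [0,0,0,0,0,0],
  ],
)

```text
t: 23.3
tcp_pos: [0.483, 0.1892, 0.0691]
orientation: [-3.141, -0.0, -0.128]
contact_force: [0.1, 0.0, -3.9]
gripper_width: 0.0233
```

```bash
python3 - <<'E'
from h import *
s=state();print(s['tcp_pos'],s['orientation'],s['contact_force'],s['gripper_width'])
p,_=snap('side')
barfit('side',s['tcp_pos'][:2],s['tcp_pos'][2]+.044,-.128)
cv2.imwrite('pics/c5.png',cv2.resize(p[110:190,260:350],None,fx=7,fy=7,interpolation=cv2.INTER_CUBIC))
E
```

```text
[0.48297823 0.18920391 0.06914826] [-3.14111288e+00 -2.92242223e-04 -1.28082720e-01] [ 0.11661575  0.01539191 -3.93859065] 0.023302100650678236
side mid [0.4833 0.1884] axis z 0.1132 yaw -0.122 ext 0.0976 n 67
```

View pics/c5.png

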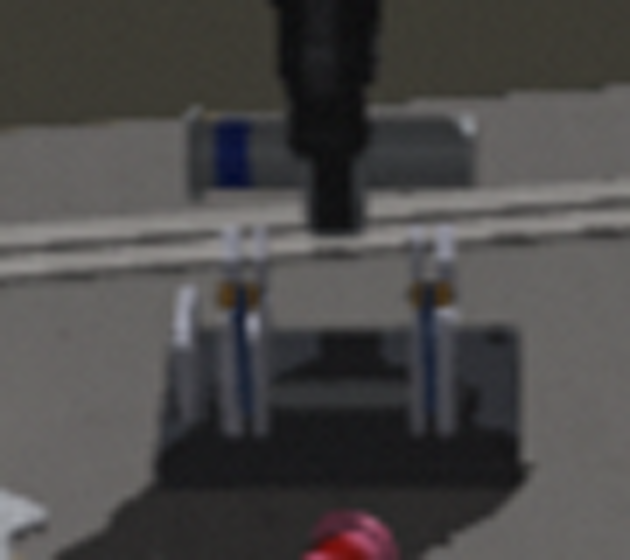

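Blue bar is centred over the empty clip, with its collar at crop (198,150) above the gap between the end plate (187) and the fork (222). Going down.

Emit:
drive_tool(
  targets=[
    [0,0.01,-0.3,0,0,0],
    [0,0,-0.3,0,0,0],
    [0,0,-0.2,0,0,0],
    [0,0,-0.15,0,0,0],
    [0,0,0,0,0,0],
  ],
)

```text
t: 23.98
tcp_pos: [0.4831, 0.1915, 0.0281]
orientation: [-3.139, -0.0, -0.127]
contact_force: [-0.1, 2.8, -2.7]
gripper_width: 0.0236
```

Emit:
drive_tool(
  targets=[
    [0,0,-0.2,0,0,0],
    [0,0,-0.2,0,0,0],
    [0,0,-0.2,0,0,0],
    [0,0,-0.15,0,0,0],
    [0,0,-0.1,0,0,0],
  ],
)

```text
t: 24.6
tcp_pos: [0.4843, 0.1889, 0.0044]
orientation: [3.14, -0.007, -0.13]
contact_force: [-20.0, -6.7, 66.6]
gripper_width: 0.0231
```

Emit:
drive_tool(
  targets=[
    [0,0,0.03,0,0.004,0],
    [0,0,0,0,0,0],
    [0,0,0,0,0,0],
    [0,0,0,0,0,0],
    [0,0,0,0,0,0],
  ],
)

```text
t: 25.22
tcp_pos: [0.4846, 0.1899, 0.0058]
orientation: [3.14, -0.004, -0.129]
contact_force: [-2.5, 0.2, 5.5]
gripper_width: 0.0233
```

```bash
python3 - <<'E'
from h import *
s=state();print(s['tcp_pos'],s['orientation'],s['contact_force'],s['gripper_width'])
p,_=snap('side');snap('top')
for n in('side','top'):barfit(n,(.483,.189),.05,-.128)
cv2.imwrite('pics/c6.png',cv2.resize(p[110:190,260:350],None,fx=7,fy=7,interpolation=cv2.INTER_CUBIC))
E
```

```text
[0.48461118 0.18991946 0.00584274] [ 3.14033193 -0.00397689 -0.12933693] [-2.530932    0.16369176  5.49175735] 0.023305530387560724
side mid [0.4849 0.1894] axis z 0.0514 yaw -0.1557 ext 0.0988 n 61
top mid [0.4897 0.1871] axis z 0.0519 yaw -0.1664 ext 0.0847 n 16
```

View pics/c6.png

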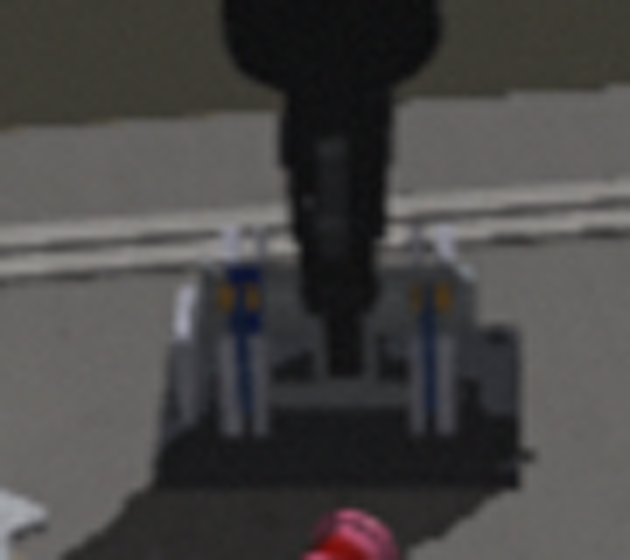

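It looks home: the rollers are over the bar at crop (240,297) and (432,297), and the z travel stopped hard. Release and rise.

Emit:
drive_tool(
  targets=[
    [0,0,0,0,0,0],
    [0,0,0,0,0,0],
    [0,0,0,0,0,0],
    [0,0,0,0,0,0],
    [0,0,0,0,0,0],
  ],
  grip=55,
)

```text
t: 25.95
tcp_pos: [0.4855, 0.1892, 0.0057]
orientation: [3.14, -0.005, -0.13]
contact_force: [0.2, 0.5, 0.8]
gripper_width: 0.0551
```

Emit:
drive_tool(
  targets=[
    [0,0,0.3,0,0,0],
    [0,0,0.6,0,0,0],
    [0,0,0.9,0,0,0],
    [0,0,0.9,0,0,0],
    [0,0,0.9,0,0,0],
  ],
)

```text
t: 26.58
tcp_pos: [0.4832, 0.1884, 0.1546]
orientation: [3.138, -0.001, -0.13]
contact_force: [0.5, 0.1, -0.8]
gripper_width: 0.0549
```

Emit:
drive_tool(
  targets=[
    [0,-0.9,0.5,0,0,0],
    [0,-0.9,0.3,0,0,0],
    [0,-0.9,0,0,0,0],
    [0,0,0,0,0,0],
    [0,0,0,0,0,0],
  ],
)

```text
t: 27.2
tcp_pos: [0.4845, 0.0798, 0.1955]
orientation: [-3.14, -0.011, -0.127]
contact_force: [-0.4, -0.1, 0.5]
gripper_width: 0.0547
```

```bash
python3 - <<'E'
from h import *
s=state();print(s['t'],s['tcp_pos'],s['contact_force'],s['gripper_width'])
p,_=snap('side');q,_=snap('top')
for n in('side','top'):
    barfit(n,(.483,.189),.05,-.128)
    barfit(n,(.535,-.073),.04,-.08);barfit(n,(.52,-.229),.04,-.08)
a=cv2.resize(p[110:190,260:350],None,fx=5,fy=5,interpolation=cv2.INTER_CUBIC)
b=cv2.resize(q[165:235,210:270],None,fx=5,fy=5,interpolation=cv2.INTER_CUBIC)
o=np.zeros((400,760,3),np.uint8);o[:,:450]=a;o[:350,455:755]=b
cv2.imwrite('pics/c7.png',o)
E
```

```text
27.2 [0.48451    0.07975285 0.19554906] [-0.44354837 -0.14663287  0.53868312] 0.0546534319406607
side mid [0.4849 0.19  ] axis z 0.0515 yaw -0.1008 ext 0.099 n 139
side mid [ 0.5344 -0.0731] axis z 0.0404 yaw -0.0909 ext 0.0988 n 243
side mid [ 0.5209 -0.228 ] axis z 0.0402 yaw -0.0798 ext 0.0989 n 342Traceback (most recent call last):
  File "<stdin>", line 5, in <module>
  File "h.py", line 29, in barfit
    lo,hi=s[m].min(),s[m].max(); mid=c+a*(lo+hi)/2
          ~~~~~~~~^^
    return umr_minimum(a, axis, None, out, keepdims, initial, where)
ValueError: zero-size array to reduction operation minimum which has no identity
```

The arm blocks the top view, so I'll move it aside and check again.

Emit:
drive_tool(
  targets=[
    [-0.3,-1,0.2,0,0,0],
    [-0.3,-1,0.2,0,0,0],
    [-0.3,-1,0,0,0,0],
    [-0.3,-1,0,0,0,0],
    [-0.3,-1,0,0,0,0],
  ],
)

```text
t: 27.92
tcp_pos: [0.424, -0.1166, 0.2115]
orientation: [-3.137, -0.01, -0.11]
contact_force: [1.0, -0.4, 0.3]
gripper_width: 0.0547
```

Emit:
drive_tool(
  targets=[
    [-0.3,-1,0,0,0,0],
    [-0.3,-1,0,0,0,0],
    [-0.3,-1,0,0,0,0],
    [-0.3,-1,0,0,0,0],
    [-0.3,-1,0,0,0,0],
  ],
)

```text
t: 28.55
tcp_pos: [0.3646, -0.3181, 0.2116]
orientation: [-3.136, -0.011, -0.099]
contact_force: [1.0, 0.3, 0.4]
gripper_width: 0.0547
```

```bash
python3 - <<'E'
from h import *
s=state();print(s['t'],s['tcp_pos'],s['contact_force'],s['gripper_width'])
p,_=snap('side');q,_=snap('top')
a=cv2.resize(p[110:190,260:350],None,fx=5,fy=5,interpolation=cv2.INTER_CUBIC)
b=cv2.resize(q[165:235,210:270],None,fx=5,fy=5,interpolation=cv2.INTER_CUBIC)
o=np.zeros((400,760,3),np.uint8);o[:,:450]=a;o[:350,455:755]=b
cv2.imwrite('pics/c7.png',o)
for n in('side','top'):
  for a in (((.483,.189),.05,-.128),((.535,-.073),.04,-.08),((.52,-.229),.04,-.08)):
    try: barfit(n,*a)
    except Exception as e: print(n,a,'occluded')
E
```

```text
28.55 [ 0.36461621 -0.31811613  0.21160949] [1.02564107 0.28764151 0.39062935] 0.05471728779598357
side mid [0.4848 0.1901] axis z 0.0514 yaw -0.1196 ext 0.0991 n 140
side mid [ 0.5345 -0.0728] axis z 0.0404 yaw -0.0758 ext 0.0992 n 235
side mid [ 0.521  -0.2281] axis z 0.0402 yaw -0.0798 ext 0.0988 n 344
top mid [0.4823 0.1885] axis z 0.0509 yaw -0.1271 ext 0.0998 n 259
top mid [ 0.5324 -0.0739] axis z 0.0401 yaw -0.0933 ext 0.0984 n 244
top mid [ 0.5186 -0.2295] axis z 0.0402 yaw -0.0876 ext 0.0998 n 254
```

View pics/c7.png

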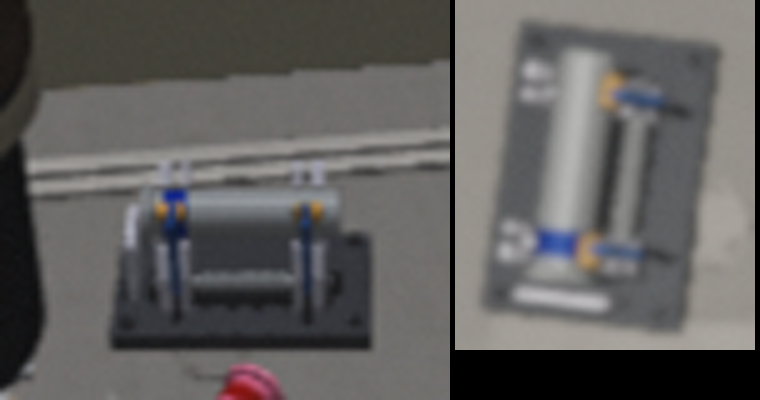

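Everything is near nominal: blue is about 0.8 mm high and sideways compared with the tested bar's original seat, inside the 2.5 mm allowed. I'll compare the jaw position with the starting pictures, where it was home, using sub-pixel correlation.

```bash
python3 - <<'E'
from h import *
for n,rois in(('top',dict(jawfar=(178,191,239,256),jawnear=(209,222,235,250),plate=(168,230,212,226),bench=(20,150,190,320))),
              ('side',dict(jawL=(155,174,290,300),jawR=(155,174,316,327),plate=(158,182,336,345)))):
    A=cv2.imread(f'pics/{n}0.png').astype(np.float32); 
    B=load(n)[0].astype(np.float32)
    for k,(v0,v1,u0,u1) in rois.items():
        T=A[v0:v1,u0:u1]; best=[]
        up=lambda im:cv2.resize(im,None,fx=8,fy=8,interpolation=cv2.INTER_CUBIC)
        S=up(B[v0-3:v1+3,u0-3:u1+3]); r=cv2.matchTemplate(S,up(T),cv2.TM_CCOEFF_NORMED)
        _,mx,_,l=cv2.minMaxLoc(r); print(n,k,'shift px',(l[0]/8-3,l[1]/8-3),round(mx,3))
E
```

```text
top jawfar shift px (-0.125, 0.0) 0.991
top jawnear shift px (-0.125, 0.0) 0.977
top plate shift px (0.0, 0.0) 0.997
top bench shift px (0.0, 0.0) 0.999
side jawL shift px (0.0, 0.0) 0.97
side jawR shift px (0.0, 0.0) 0.996
side plate shift px (-0.25, -0.25) 0.535
```

The jaw is within 0.3 mm of its start position, slightly further closed, so it has sprung back. Handing in.

```bash
python3 -c "
from cell import *
print(hand_in())"
```

```text
the job is handed in; nothing more can be done
None
```

I moved the tested bar from the clip to groove 0 of the rack and pressed the blue-ringed bar into the clip in its place. I handed in at about 28.7 s. `hand_in()` gives no verdict, so this rests on my last checks:

- **Tested bar:** it lies in groove 0 with its axis at z 0.040. It is 0–2 mm off the groove middle along the bar (depending on the camera), and about 0.01 rad off in angle.
- **Blue bar:** it is in the clip with its collar at the end plate.
  - **Position:** both cameras put it 0.5–1 mm higher and 0.7–1 mm further to +y than the tested bar sat at first. It is about 1.5 mm along from the seat centre, and about 0.01 rad off in angle. All of this is inside the limits, but it is not perfectly bottomed.
  - **Jaw:** it is within 0.3 mm of where it was with a bar home.
- **Step 2:** I did not measure the finger force on the blue bar directly. The fingers stayed shut on it for over 0.6 s after it went in.
- **Yellow bar:** it moved less than 0.5 mm.

Three things did not go as expected:

- **Reported height:** the reported TCP z read about 35 mm lower than the camera showed, while x and y agreed. My first grasp closed in the air above the bar, so I set all later heights from the depth image.
- **Gripper opening:** it read 23.5 mm on the 25 mm bars.
- **Force:** pressing the blue bar home peaked at 67 N in the readings taken, against the 120 N wrist limit.

I viewed 9 pictures.

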